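# Weigh and log the paste tins at the range bench

### The arm

A 7-joint arm with a two-finger parallel gripper is mounted at the origin on the work surface. World frame = base frame: x ahead of the robot, y to its left, z up, the work surface at z = 0. Lengths are in m, angles in degrees, forces in N, time in s.
With the tool pointing down it reaches from about 0.425 to 0.825 m from the base axis. Payload 3.6 kg.
Tool frame: the origin (TCP) lies at the very end of the fingers, on their centre line; the grasp point (between the pads) lies behind it (manip.hold_point_z is the z of the grasp point in the tool frame, in m); z points along the fingers, y is the line along which they close (so a half turn about z gives the same grasp; the last joint's range is limited). The gripper opens to 93 mm and grips with 3 to 60 N. Pads are 15 mm wide; open, the fingers measure 128 mm over their backs; the gripper's body (75 mm by 188 mm) begins 65 mm behind the grasp point.
Start: joints at [-74.972, 35.231, -0.722, 81.555, 0.464, 63.22, -2.315], TCP at [0.185, 0.623, 0.219] pointing down, gripper open.
Joint ranges: [-178.69, 178.69], [-17.37, 117.87], [-77.05, 75.6], [15.02, 138.74], [-78.02, 258.01], [0.78, 113.62], [-162.83, 162.83]. Speed limits (degrees/s): [159.86, 159.86, 180, 180, 180, 180, 180].

### API

Orientations are given as [roll, pitch, yaw] about the fixed x, y, z axes, in that order (R = Rz(yaw) Ry(pitch) Rx(roll)).
In Python, from rig import manip gives the robot as it stands. The module is installed in compiled form; this text tells all that it offers.
- The arm moves only by the tool move_arm, never from a script. Its argument "targets" is a list that holds one entry, the list of rows, each a list of 7 numbers: the shift along the tool's x, y, z in cm, then the turn, a rotation vector about the tool's x, y, z in degrees, then the opening, from 0 (shut) to 1 (fully open). A call has 1 to 20 rows; each row shifts and turns the commanded pose from where the row before left it, along the tool's axes as they then stand; what a row does not reach is not made up. A row lasts 1/10 s, in which the tool goes at most 50 mm and 8.59 degrees, less where a joint would pass 70% of its speed; a pose out of reach is approached as far as the arm can. A call is refused whole if a number of a shift passes 5 or a number of a turn 8.59, either way. A call with a gripper value outside its range is refused whole. The fingers move at their own pace and stop on an object; "squeeze" is the grip in N (left out, the last holds). Time passes only in rows, so rows that do not move let the fingers close. It gives the time, the measured TCP pose, the force, the opening and the grip force at its end, in the units of the state.
- manip.state(): the state, without advancing time (a new reading comes with each control period).
- manip.read_camera(name): name is "scene" or "top" or "wrist"; returns the picture (384x512x3 uint8, red, green, blue); there is no depth.
- manip.camera_info(name): a dict with "fovy" (degrees; the focal length in pixels is half the picture's height over the tangent of half this angle, whatever the lens; pixels are square), "cx", "cy" (the principal point, pixels), "rvec" (rotation vector, rad) and "tvec" (3), from world to camera coordinates, as OpenCV has them. Camera axes: x right, y down, z forward; pixel columns grow to the right and rows downward; lengths in m; the calibration is good to about 2 mm. A picture is of the moment at which its call begins: read the wrist's pose just before it. camera_info takes no time and is no camera call; for the wrist camera it gives the pose at the moment of the call.
- manip.hand_in(): hands the job in; it is judged then, once.
The state is a dict: "time": time; "joints": joint angles; "dq": joint speeds; "tau": joint torques, N m; "ee_pos": TCP position; "tool_rot": TCP orientation; "force": force on the tool from outside, world axes, zero at the start; "moment": the same for the moment, N m; "finger_gap": opening from 0.0 (shut) to 1.0 (fully open); "grasp_force": force on a finger pad.
Only numpy, scipy, OpenCV 4.12 (cv2) and the standard library are available. Lean on these libraries where they do the work, as an engineer would, in place of code of your own. Each camera call takes 0.05 s, during which the arm holds its last target. There are 200 camera calls.

### The job

Zero the scale first by pushing its red plunger fully down to its stop for a moment with the pan empty. Then weigh the tins of cleaning paste standing on the cork mat one at a time, in the order red, yellow, green, blue lid, passing over any colour that is missing: stand each tin centred on the scale's small round pan with no edge overhanging, let go of it, and push the plunger fully down to its stop for a moment to log the weight while the tin stands there; once logged, stand it flat in the tray that already holds the white-lidded tin, not in the one with the tape roll. Leave the tape, the ear defenders and the screwdriver where they lie, and keep the white-lidded tin standing in its tray.

Things in the scene. Friction and masses are not known exactly. Their poses are not given: they have to be found in the camera images.
- scale: grey bench scale, fixed, body 210 x 150 x 30 mm (x, y, z), origin at the centre of its underside; pan towards +x of its frame, plunger towards -x
- pan_centre (a point): centre of the top face of the scale's pan: a rigid fixed flat aluminium disc 62 mm in diameter whose top is 12 mm above the scale body and 42 mm above the bench
- plunger_top (a point): centre of the top of the red round plunger head (34 mm diameter, 10 mm thick), 110 mm from the pan centre along the scale's -x; 64 mm above the bench when up, 50 mm when fully down
- plunger (a joint): travel of the plunger straight down: 0 m up, 0.014 m fully down at its stop; sprung, about 4 N to start it and 11 N at the stop, returns by itself
- tin_red: closed round metal tin, 48 mm diameter, 36 mm high, about 0.12 kg (0.08 to 0.17), standing, with a red lid (top 12 mm of its height, same diameter); origin at the centre of its underside, z up. At the start on the mat if present (None if absent)
- tin_yellow: closed round metal tin, 48 mm diameter, 36 mm high, about 0.12 kg (0.08 to 0.17), standing, with a yellow lid (top 12 mm of its height, same diameter); origin at the centre of its underside, z up. At the start on the mat if present (None if absent)
- tin_green: closed round metal tin, 48 mm diameter, 36 mm high, about 0.12 kg (0.08 to 0.17), standing, with a green lid (top 12 mm of its height, same diameter); origin at the centre of its underside, z up. At the start on the mat if present (None if absent)
- tin_blue: closed round metal tin, 48 mm diameter, 36 mm high, about 0.12 kg (0.08 to 0.17), standing, with a blue lid (top 12 mm of its height, same diameter); origin at the centre of its underside, z up. At the start on the mat if present (None if absent)
- tin_white: closed round metal tin, 48 mm diameter, 36 mm high, about 0.12 kg (0.08 to 0.17), standing, with a white lid (top 12 mm of its height, same diameter); origin at the centre of its underside, z up. Already weighed; stands at the start in one of the two trays
- mat: fixed flat cork mat, 250 x 250 x 2 mm, on which the tins to be weighed stand at the start; origin at the centre of its underside
- tray_wood: fixed low open tray of brown wood, outside 110 x 250 x 14 mm (x, y, z), walls and floor 5 mm thick, so the inner floor is 5 mm above the origin (centre of its underside) and 100 x 240 mm; y along its length. One tray holds the white-lidded tin, the other the tape, each at its -y end; which is which differs from start to start
- tray_grey: fixed low open tray of grey plastic, outside 110 x 250 x 14 mm (x, y, z), walls and floor 5 mm thick, so the inner floor is 5 mm above the origin (centre of its underside) and 100 x 240 mm; y along its length. One tray holds the white-lidded tin, the other the tape, each at its -y end; which is which differs from start to start
- tape: roll of masking tape lying flat in the other tray, 76 mm outside diameter, 52 mm bore, 24 mm high; origin at the centre of its underside. Not to be moved
- muffs: blue ear defenders lying beyond the scale, about 190 (y) x 155 (x) x 42 mm; origin between the two cups, on the bench. Not to be moved
- driver: screwdriver lying beyond the scale; not to be moved

How it is judged (in metres and radians):
On the way, in this order (a step that is already met when the one before it is completed fails the run):
1. the plunger is pushed fully down with the pan empty, to zero the scale (value of joint plunger above 0.0115 m and horizontal distance between each of tin_red, tin_yellow, tin_green, tin_blue and pan_centre above 0.055 m), for 0.2 s.
2. the red-lidded tin (if present) stands released and centred on the pan, no edge overhanging, while the plunger is pushed fully down (horizontal distance between tin_red and pan_centre below 0.007 m and z of tin_red in the frame of pan_centre between -0.003 and 0.003 m and angle between tin_red's own z axis and vertical below 0.06 rad and contact force between the fingers and tin_red below 0.3 N and z of plunger_top in the frame of tin_red below 0.0105 m), for 0.2 s.
3. the yellow-lidded tin (if present) stands released and centred on the pan, no edge overhanging, while the plunger is pushed fully down (horizontal distance between tin_yellow and pan_centre below 0.007 m and z of tin_yellow in the frame of pan_centre between -0.003 and 0.003 m and angle between tin_yellow's own z axis and vertical below 0.06 rad and contact force between the fingers and tin_yellow below 0.3 N and z of plunger_top in the frame of tin_yellow below 0.0105 m), for 0.2 s.
4. the green-lidded tin (if present) stands released and centred on the pan, no edge overhanging, while the plunger is pushed fully down (horizontal distance between tin_green and pan_centre below 0.007 m and z of tin_green in the frame of pan_centre between -0.003 and 0.003 m and angle between tin_green's own z axis and vertical below 0.06 rad and contact force between the fingers and tin_green below 0.3 N and z of plunger_top in the frame of tin_green below 0.0105 m), for 0.2 s.
5. the blue-lidded tin (if present) stands released and centred on the pan, no edge overhanging, while the plunger is pushed fully down (horizontal distance between tin_blue and pan_centre below 0.007 m and z of tin_blue in the frame of pan_centre between -0.003 and 0.003 m and angle between tin_blue's own z axis and vertical below 0.06 rad and contact force between the fingers and tin_blue below 0.3 N and z of plunger_top in the frame of tin_blue below 0.0105 m), for 0.2 s.
At the end, for the whole second after the job is handed in: all tins, with the white-lidded one, stand flat (within 0.1 rad, base within 4 mm of the floor) inside the same tray, the one that held the white-lidded tin, at rest (under 0.02 m/s), and the plunger is back up (under 3 mm) ((((x of tin_white in the frame of tray_wood between -0.03 and 0.03 m and y of tin_white in the frame of tray_wood between -0.1 and 0.1 m and z of tin_white in the frame of tray_wood below 0.009 m and angle between tin_white's own z axis and vertical below 0.1 rad) and (x of tin_red in the frame of tray_wood between -0.03 and 0.03 m and y of tin_red in the frame of tray_wood between -0.1 and 0.1 m and z of tin_red in the frame of tray_wood below 0.009 m and angle between tin_red's own z axis and vertical below 0.1 rad) and (x of tin_yellow in the frame of tray_wood between -0.03 and 0.03 m and y of tin_yellow in the frame of tray_wood between -0.1 and 0.1 m and z of tin_yellow in the frame of tray_wood below 0.009 m and angle between tin_yellow's own z axis and vertical below 0.1 rad) and (x of tin_green in the frame of tray_wood between -0.03 and 0.03 m and y of tin_green in the frame of tray_wood between -0.1 and 0.1 m and z of tin_green in the frame of tray_wood below 0.009 m and angle between tin_green's own z axis and vertical below 0.1 rad) and (x of tin_blue in the frame of tray_wood between -0.03 and 0.03 m and y of tin_blue in the frame of tray_wood between -0.1 and 0.1 m and z of tin_blue in the frame of tray_wood below 0.009 m and angle between tin_blue's own z axis and vertical below 0.1 rad)) or ((x of tin_white in the frame of tray_grey between -0.03 and 0.03 m and y of tin_white in the frame of tray_grey between -0.1 and 0.1 m and z of tin_white in the frame of tray_grey below 0.009 m and angle between tin_white's own z axis and vertical below 0.1 rad) and (x of tin_red in the frame of tray_grey between -0.03 and 0.03 m and y of tin_red in the frame of tray_grey between -0.1 and 0.1 m and z of tin_red in the frame of tray_grey below 0.009 m and angle between tin_red's own z axis and vertical below 0.1 rad) and (x of tin_yellow in the frame of tray_grey between -0.03 and 0.03 m and y of tin_yellow in the frame of tray_grey between -0.1 and 0.1 m and z of tin_yellow in the frame of tray_grey below 0.009 m and angle between tin_yellow's own z axis and vertical below 0.1 rad) and (x of tin_green in the frame of tray_grey between -0.03 and 0.03 m and y of tin_green in the frame of tray_grey between -0.1 and 0.1 m and z of tin_green in the frame of tray_grey below 0.009 m and angle between tin_green's own z axis and vertical below 0.1 rad) and (x of tin_blue in the frame of tray_grey between -0.03 and 0.03 m and y of tin_blue in the frame of tray_grey between -0.1 and 0.1 m and z of tin_blue in the frame of tray_grey below 0.009 m and angle between tin_blue's own z axis and vertical below 0.1 rad))) and linear speed of each of tin_red, tin_yellow, tin_green, tin_blue below 0.02 m/s and value of joint plunger below 0.003 m); the robot touches nothing.
It fails at once if the tape roll is moved by more than 3 cm (distance of tape from where it was at the start of the episode above 0.03 m).
It fails at once if the ear defenders are moved by more than 3 cm (distance of muffs from where it was at the start of the episode above 0.03 m).
It fails at once if the screwdriver is moved by more than 3 cm (distance of driver from where it was at the start of the episode above 0.03 m).
It fails at once if the white-lidded tin is taken out of its tray (height (world z) of tin_white above 0.04 m).
Of tin_red, tin_yellow, tin_green, tin_blue only 2 to 3 are there at a start; the rules pass over those that are not, and their reading is None.
At some moment in a run one of tin_red, tin_yellow, tin_green, tin_blue may be knocked a few centimetres aside while the robot is not near it.
It also fails if it takes over 210 s, if anything falls off the work surface, if the arm or the gripper's body presses on something with over 40 N, if the wrist force passes 120 N, or if a joint passes its speed limit or range.

## Working session

There is one attempt and no reset: what is moved stays moved. The work goes in short steps, Python scripts to look and compute and a tool call to move; the robot and the scene stay as the last step left them, time stands still between calls to the robot, and variables do not carry over. Pictures are saved under pics/ and viewed, at most 14 in all, crops included, and the job is handed in when it is done.

Besides the shell and the picture viewer there is one more tool, called after "Call:" as name(argument=value, ...) on one line, values as JSON. move_arm: Moves the arm, as the interface text tells. Its arguments: {"type":"object","properties":{"targets":{"type":"array"},"squeeze":{"type":"number"}},"required":["targets"]}

```bash
mkdir -p pics; cat > h.py <<'E'
import numpy as np, cv2
from rig import manip
def cam(n):
    i=manip.camera_info(n); im=manip.read_camera(n)
    return im,i
def ray(i,u,v):
    f=192/np.tan(np.radians(i['fovy'])/2)
    R=cv2.Rodrigues(np.array(i['rvec'],float))[0]; t=np.array(i['tvec'],float).ravel()
    d=R.T@np.array([(u-i['cx'])/f,(v-i['cy'])/f,1.]); return -R.T@t,d
def onplane(i,u,v,z):
    c,d=ray(i,u,v); return (c+d*(z-c[2])/d[2])[:2]
def save(im,n): cv2.imwrite('pics/'+n+'.png',im[:,:,::-1])
E
python3 - <<'E'
from h import *
for n in ('top','scene'):
    im,i=cam(n); save(im,n+'0'); np.save(n+'0.npy',im); print(n,i, 'pos',ray(i,0,0)[0])
print(manip.state(),manip.hold_point_z)
E
```

```text
top {'fovy': 51.09066680113443, 'cx': 257.8459440852013, 'cy': 194.35999894940096, 'rvec': array([ 2.19353343, -2.19099958,  0.08276521]), 'tvec': array([-0.02043838,  0.5808964 ,  1.11358734])} pos [ 0.50604372 -0.00923425  1.14968239]
scene {'fovy': 54.08134357811537, 'cx': 250.09739190935815, 'cy': 190.85230132540332, 'rvec': array([ 1.25141912,  2.35795178, -0.89163225]), 'tvec': array([ 0.36303324, -0.31569032,  1.35388194])} pos [1.13669845 0.33840339 0.81107928]
{'time': 0.1, 'joints': array([-74.97247157,  35.2831833 ,  -0.72506589,  81.62994222,
         0.46663547,  63.22327583,  -2.3137851 ]), 'dq': array([-0.05560256, -0.08162837,  0.07459233, -0.2528232 , -0.00121168,
        0.06952626, -0.05900569]), 'tau': array([ 1.03792441e-03, -4.60043442e+01,  2.09898851e-01, -1.66245836e+01,
       -6.11865241e-02,  1.69170921e-02,  1.01064736e-04]), 'ee_pos': array([0.18488536, 0.62240163, 0.21761563]), 'tool_rot': array([-1.79866539e+02,  2.69247694e-03,  1.63461780e+02]), 'force': array([ 0.41637189,  0.6167381 , -0.16137367]), 'moment': array([-0.00243049,  0.03602964, -0.070313  ]), 'grasp_force': 0.0, 'finger_gap': 0.9969840564991678} -0.0188
```

View pics/top0.png

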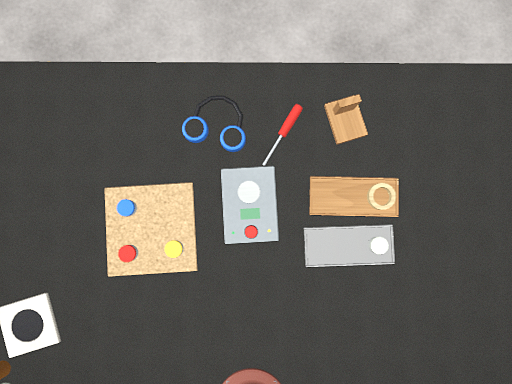

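View pics/scene0.png

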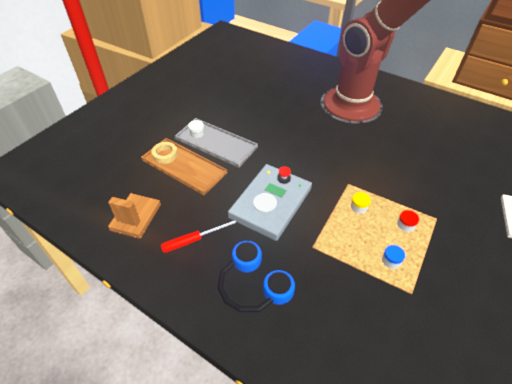

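The top view shows red (127,253), yellow (174,249) and blue (126,208) on the mat; there is no green. The white tin is at (379,245) in the grey tray, the tape is in the wood tray, the pan is at (249,192) and the plunger at (251,232). The scene view agrees.

```bash
cat >> h.py <<'E'
def blobs(im,name,amin=40):
    hsv=cv2.cvtColor(im,cv2.COLOR_RGB2HSV); H,S,V=cv2.split(hsv)
    m={'red':((H<6)|(H>174))&(S>170)&(V>90),'yellow':(H>24)&(H<33)&(S>170)&(V>120),'blue':(H>100)&(H<118)&(S>150)&(V>80),
       'white':(S<25)&(V>215)}[name].astype(np.uint8)
    n,_,st,c=cv2.connectedComponentsWithStats(m)
    return [(c[k].round(1).tolist(),int(st[k,4]),st[k,2:4].tolist()) for k in range(1,n) if st[k,4]>=amin]
E
python3 - <<'E'
from h import *
for n in('top','scene'):
    im=np.load(n+'0.npy'); i=manip.camera_info(n)
    for c in ('red','yellow','blue','white'):
        for b in blobs(im,c):
            u,v=b[0]; print(n,c,b,[ (z,onplane(i,u,v,z).round(4).tolist()) for z in (.038,.042,.064)])
i=manip.camera_info('top'); im=np.load('top0.npy')
# scale body and grey tray by grey colour, min-area rect
hsv=cv2.cvtColor(im,cv2.COLOR_RGB2HSV)
m=((hsv[:,:,2]>100)).astype(np.uint8); m[:70]=0
m=cv2.morphologyEx(m,cv2.MORPH_CLOSE,np.ones((5,5)))
for c in cv2.findContours(m,0,2)[0]:
    if cv2.contourArea(c)>900:
        r=cv2.minAreaRect(c); z=.03 if abs(r[0][0]-250)<20 else .014
        bx=np.array([onplane(i,u,v,z) for u,v in cv2.boxPoints(r)])
        print(r, bx.round(4).tolist(), bx.mean(0).round(4), np.linalg.norm(bx-np.roll(bx,1,0),axis=1).round(3))
E
```

```text
top red ([290.0, 119.8], 296, [24, 33]) [(0.038, [0.7898, -0.1098]), (0.042, [0.7888, -0.1094]), (0.064, [0.7832, -0.1074])]
top red ([126.9, 253.8], 91, [17, 17]) [(0.038, [0.416, 0.3389]), (0.042, [0.4164, 0.3376]), (0.064, [0.4181, 0.3307])]
top blue ([196.4, 130.5], 250, [26, 27]) [(0.038, [0.7586, 0.1526]), (0.042, [0.7577, 0.152]), (0.064, [0.7527, 0.1488])]
top blue ([233.4, 139.4], 235, [26, 27]) [(0.038, [0.7337, 0.0489]), (0.042, [0.7328, 0.0487]), (0.064, [0.7283, 0.0476])]
top blue ([125.6, 207.2], 203, [17, 16]) [(0.038, [0.5436, 0.3453]), (0.042, [0.5435, 0.344]), (0.064, [0.5428, 0.337])]
top white ([185.2, 60.4], 101, [57, 4]) [(0.038, [0.9595, 0.1864]), (0.042, [0.9578, 0.1857]), (0.064, [0.9489, 0.1818])]
top white ([271.8, 149.8], 61, [19, 30]) [(0.038, [0.7046, -0.0585]), (0.042, [0.7038, -0.0583]), (0.064, [0.6999, -0.0573])]
top white ([250.9, 208.5], 1564, [56, 77]) [(0.038, [0.5404, -0.0004]), (0.042, [0.5403, -0.0004]), (0.064, [0.5396, -0.0006])]
top white ([248.5, 191.3], 428, [24, 24]) [(0.038, [0.5882, 0.0063]), (0.042, [0.5879, 0.0063]), (0.064, [0.5862,
[... 2892 characters left out ...]
42 0.2836] [0.252 0.255 0.253 0.251]
((353.6476745605469, 196.0033416748047), (89.59051513671875, 39.42163848876953), 1.3019527196884155) [[0.5239, -0.1628], [0.6359, -0.1662], [0.6306, -0.4218], [0.5184, -0.4168]] [ 0.5772 -0.2919] [0.254 0.112 0.256 0.112]
((255.44081115722656, 172.0731201171875), (68.86151885986328, 150.50270080566406), 10.381805419921875) [[0.4536, 0.1182], [0.8719, 0.0451], [0.8367, -0.1473], [0.4196, -0.0694]] [ 0.6455 -0.0133] [0.191 0.425 0.196 0.424]
((347.0275573730469, 118.59175109863281), (42.91061782836914, 38.02570724487305), 73.3007583618164) [[0.8439, -0.2063], [0.8764, -0.312], [0.7563, -0.3456], [0.7243, -0.2405]] [ 0.8002 -0.2761] [0.124 0.111 0.125 0.11 ]
```

Call:
move_arm(targets=[[[0, 0, 0, 0, 0, 7.35, 1], [0, 0, 0, 0, 0, 7.35, 1], [0, 0, 0, 0, 0, 7.35, 1], [0, 0, 0, 0, 0, 7.35, 1], [0, 0, 0, 0, 0, 7.35, 1], [0, 0, 0, 0, 0, 7.35, 1], [0, 0, 0, 0, 0, 7.35, 1], [0, 0, 0, 0, 0, 7.35, 1], [0, 0, 0, 0, 0, 7.35, 1], [0, 0, 0, 0, 0, 7.35, 1], [0, 0, 0, 0, 0, 0, 1]]])

```text
time: 1.2
ee_pos: [0.1847, 0.6228, 0.2179]
tool_rot: [-180.0, 0.1, 90.0]
force: [0.2, -0.1, 0.5]
finger_gap: 0.996
grasp_force: 0.0
```

Call:
move_arm(targets=[[[-3.3, 2.6, 0, 0, 0, 0, 1], [-3.3, 2.6, 0, 0, 0, 0, 1], [-3.3, 2.6, 0, 0, 0, 0, 1], [-3.3, 2.6, 0, 0, 0, 0, 1], [-3.3, 2.6, 0, 0, 0, 0, 1], [-3.3, 2.6, 0, 0, 0, 0, 1], [-3.3, 2.6, 0, 0, 0, 0, 1], [-3.3, 2.6, 0, 0, 0, 0, 1], [-3.3, 2.6, 0, 0, 0, 0, 1], [-3.3, 2.6, 0, 0, 0, 0, 1], [-3.3, 2.6, 0, 0, 0, 0, 1], [-3.3, 2.6, 0, 0, 0, 0, 1], [-4.5, 0, -0.5, 0, 0, 0, 0.5], [-4.5, 0, -0.5, 0, 0, 0, 0], [-4.5, 0, -0.5, 0, 0, 0, 0], [-4.5, 0, -0.5, 0, 0, 0, 0], [-4.0, 0, -0.5, 0, 0, 0, 0], [0, 0, 0, 0, 0, 0, 0], [0, 0, 0, 0, 0, 0, 0]]])

```text
time: 3.1
ee_pos: [0.4965, 0.006, 0.2438]
tool_rot: [180.0, -0.0, 89.9]
force: [-0.7, 0.1, 0.1]
finger_gap: 0.446
grasp_force: 0.0
```

```bash
python3 - <<'E'
from h import *
s=manip.state(); print(s['ee_pos'],s['tool_rot'],s['joints'].round(1),s['time'])
im,i=cam('wrist'); save(im,'w1'); print(i,ray(i,0,0)[0])
E
```

```text
[0.4964727  0.00601561 0.24375215] [ 1.79996767e+02 -2.18937452e-02  8.99314034e+01] [-20.5  21.2  24.1 104.8 -10.3  56.1   7.9] 3.1
{'fovy': 70.33162629472787, 'cx': 258.21037066899333, 'cy': 189.3487548776447, 'rvec': array([-2.88927867e+00,  2.37161178e-03, -2.28756331e-04]), 'tvec': array([-0.49620244, -0.02848426,  0.41612786])} [0.49617561 0.07550976 0.41024218]
```

View pics/w1.png

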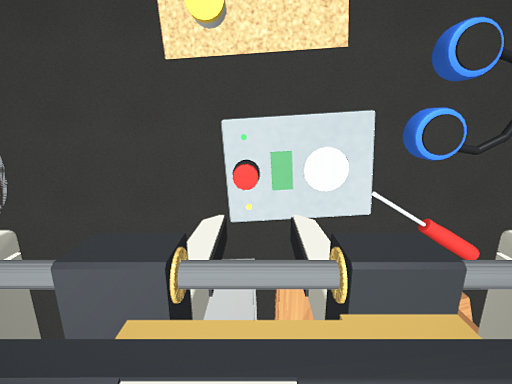

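The wrist view shows the plunger at (246,176) and the pan at (326,168), both clear.

```bash
cat >> h.py <<'E'
def ell(im,mask_fn,box):
    x0,y0,x1,y1=box; sub=im[y0:y1,x0:x1]; m=mask_fn(cv2.cvtColor(sub,cv2.COLOR_RGB2HSV).astype(int)).astype(np.uint8)
    c=max(cv2.findContours(m,0,cv2.CHAIN_APPROX_NONE)[0],key=cv2.contourArea)
    e=cv2.fitEllipse(cv2.convexHull(c)); return e[0][0]+x0,e[0][1]+y0,e[1]
RED=lambda h:((h[...,0]<8)|(h[...,0]>172))&(h[...,1]>120)&(h[...,2]>60)
YEL=lambda h:(h[...,0]>23)&(h[...,0]<34)&(h[...,1]>185)&(h[...,2]>60)
BLU=lambda h:(h[...,0]>98)&(h[...,0]<120)&(h[...,1]>140)&(h[...,2]>60)
WHI=lambda h:(h[...,1]<20)&(h[...,2]>232)
E
python3 - <<'E'
from h import *
i=manip.camera_info('wrist'); im=cv2.imread('pics/w1.png')[:,:,::-1].copy()
print(im[168,326],im[190,240],im[45,280])
for n,f,b,z in (('plunger',RED,(215,150,285,205),.064),('pan',WHI,(295,135,365,205),.042)):
    e=ell(im,f,b); print(n,e,onplane(i,e[0],e[1],z))
i=manip.camera_info('top'); im=np.load('top0.npy')
print(im[191,248],im[180,230])
for n,f,b,z in (('plunger',RED,(235,220,270,245),.064),('pan',WHI,(233,177,265,207),.042),('red',RED,(115,240,140,267),.038),('yel',YEL,(160,237,188,262),.038),('blue',BLU,(112,195,140,220),.038),('white',WHI,(366,233,391,258),.041)):
    e=ell(im,f,b); print(n,e,onplane(i,e[0],e[1],z))
i=manip.camera_info('scene'); im=np.load('scene0.npy')
for n,f,b,z in (('plunger',RED,(270,160,300,190),.064),('pan',WHI,(248,190,282,215),.042)):
    e=ell(im,f,b); print(n,e,onplane(i,e[0],e[1],z))
E
```

```text
[253 254 253] [213 234 238] [252 228 163]
plunger (245.2344093322754, 176.300874710083, (25.44676971435547, 26.22234344482422)) [0.47925361 0.00544205]
pan (325.9498100280762, 168.796142578125, (43.54704666137695, 46.85255432128906)) [0.58868728 0.01148297]
[249 254 250] [200 207 212]
plunger (250.75863552093506, 231.36416053771973, (12.489978790283203, 12.535299301147461)) [ 4.78106569e-01 -3.56748453e-04]
pan (248.40463066101074, 191.54462242126465, (21.803394317626953, 22.142288208007812)) [0.58717772 0.00654983]
red (126.64057636260986, 252.98084354400635, (16.561716079711914, 18.0888729095459)) [0.418262 0.33961 ]Traceback (most recent call last):
  File "<stdin>", line 9, in <module>
  File "h.py", line 21, in ell
    c=max(cv2.findContours(m,0,cv2.CHAIN_APPROX_NONE)[0],key=cv2.contourArea)
ValueError: max() iterable argument is empty
```

Call:
move_arm(targets=[[[-0.15, -0.9, 2.4, 0, 0, 0, 0], [-0.1, -0.85, 2.4, 0, 0, 0, 0], [0, 0, 2.4, 0, 0, 0, 0], [0, 0, 2.4, 0, 0, 0, 0], [0, 0, 2.4, 0, 0, 0, 0], [0, 0, 2.4, 0, 0, 0, 0], [0, 0, 2.4, 0, 0, 0, 0], [0, 0, 1.0, 0, 0, 0, 0], [0, 0, 0.7, 0, 0, 0, 0], [0, 0, 0.6, 0, 0, 0, 0], [0, 0, 0.3, 0, 0, 0, 0], [0, 0, 0.2, 0, 0, 0, 0], [0, 0, 0, 0, 0, 0, 0], [0, 0, 0, 0, 0, 0, 0], [0, 0, 0, 0, 0, 0, 0]]])

```text
time: 4.65
ee_pos: [0.4778, 0.0067, 0.0502]
tool_rot: [-179.9, -0.2, 90.1]
force: [-6.7, 2.0, 21.2]
finger_gap: 0.005
grasp_force: 10.6
```

Call:
move_arm(targets=[[[0, 0, 0, 0, 0, 0, 0], [0, 0, 0, 0, 0, 0, 0], [0, 0, -0.5, 0, 0, 0, 0], [0, 0, -1, 0, 0, 0, 0], [0, 0, -2, 0, 0, 0, 0], [0, 0, -3, 0, 0, 0, 0], [0, 0, -4, 0, 0, 0, 0], [3, 0, -4, 0, 0, 0, 0.5], [3, 0, -1.5, 0, 0, 0, 0.9], [4, 0, 0, 0, 0, 0, 0.9], [4, 0, 0, 0, 0, 0, 0.9], [4, 0, 0, 0, 0, 0, 0.9], [3, 0, 0, 0, 0, 0, 0.9], [0, 0, 0, 0, 0, 0, 0.9], [0, 0, 0, 0, 0, 0, 0.9]]])

```text
time: 6.15
ee_pos: [0.4791, 0.2151, 0.208]
tool_rot: [180.0, 0.0, 90.1]
force: [-0.4, -0.5, -0.2]
finger_gap: 0.642
grasp_force: 0.0
```

```bash
python3 - <<'E'
from h import *
s=manip.state(); print(s['ee_pos'],s['tool_rot'],s['time'])
im,i=cam('wrist'); save(im,'w2'); np.save('w2.npy',im)
hsv=cv2.cvtColor(im,cv2.COLOR_RGB2HSV).astype(int)
for n,f in (('red',RED),('yel',YEL),('blu',BLU)):
    m=f(hsv).astype(np.uint8); N,_,st,c=cv2.connectedComponentsWithStats(m)
    for k in range(1,N):
        if st[k,4]>150: print(n,st[k],c[k].round(1),onplane(i,*c[k],.038).round(4))
E
```

```text
[0.47910522 0.21514059 0.208002  ] [1.79955812e+02 5.26235167e-03 9.01211902e+01] 6.15
red [ 186   43   42   46 1491] [206.3  65.6] [0.4195 0.3435]
blu [ 295   37   42   46 1496] [315.8  59.5] [0.5441 0.3502]
blu [ 436  185   69   55 1646] [462.1 207.8] [0.7438 0.1735]
```

View pics/w2.png

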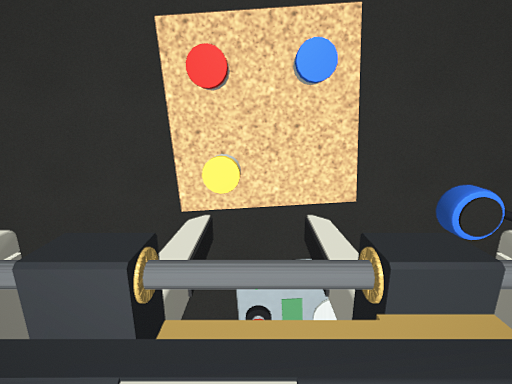

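The wrist view shows red at (206,66), blue at (316,60) and yellow at (221,175). All are free-standing, so I grasp red first.

Call:
move_arm(targets=[[[4, -2, 1, 0, 0, 0, 0.9], [4, -2, 1, 0, 0, 0, 0.9], [4, -1.95, 1, 0, 0, 0, 0.9], [0.7, 0, 3, 0, 0, 0, 0.9], [0, 0, 4, 0, 0, 0, 0.9], [0, 0, 4, 0, 0, 0, 0.9], [0, 0, 3, 0, 0, 0, 0.9], [0, 0, 1.6, 0, 0, 0, 0.9], [0, 0, 1, 0, 0, 0, 0.9], [0, 0, 0, 0, 0, 0, 0.9], [0, 0, 0, 0, 0, 0, 0.9]]])

```text
time: 7.3
ee_pos: [0.4209, 0.3411, 0.0125]
tool_rot: [179.9, -0.0, 89.9]
force: [0.3, 0.6, -0.6]
finger_gap: 0.899
grasp_force: 0.0
```

Call:
move_arm(targets=[[[0, 0, 0, 0, 0, 0, 0.4], [0, 0, 0, 0, 0, 0, 0.4], [0, 0, 0, 0, 0, 0, 0.4], [0, 0, 0, 0, 0, 0, 0.4], [0, 0, 0, 0, 0, 0, 0.4], [0, 0, 0, 0, 0, 0, 0.4], [0, 0, 0, 0, 0, 0, 0.4], [0, 0, -1, 0, 0, 0, 0.4], [0, 0, -2, 0, 0, 0, 0.4], [0, 0, -3, 0, 0, 0, 0.4], [0, 0, -4, 0, 0, 0, 0.4], [0, 0, 0, 0, 0, 0, 0.4]]], squeeze=12)

```text
time: 8.5
ee_pos: [0.4232, 0.3432, 0.1168]
tool_rot: [179.5, -0.4, 89.9]
force: [1.6, 1.0, -0.8]
finger_gap: 0.513
grasp_force: 12.0
```

```bash
python3 - <<'E'
from h import *
s=manip.state(); print(s['ee_pos'],s['tool_rot'],s['time'])
im,i=cam('wrist'); save(im,'w3')
E
```

```text
[0.42318313 0.34322554 0.11677352] [179.50439855  -0.38533228  89.93085597] 8.5
```

View pics/w3.png

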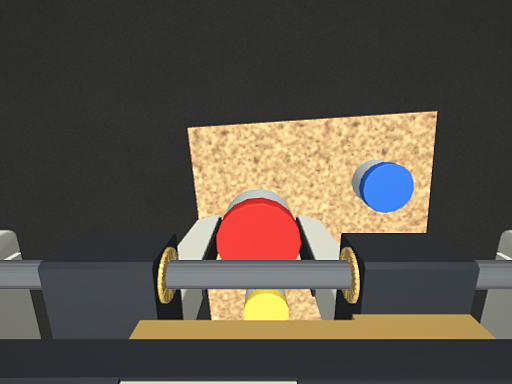

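The red tin is held upright between the fingers (lid at 217–300 × 197–262), with yellow and blue undisturbed. Next I measure the tin's offset along tool x.

```bash
cat >> h.py <<'E'
def lidfit(im,i,f,z,box):
    # circle fit of the lid's far arc cast on plane z, radius 24 mm
    from scipy.optimize import least_squares
    x0,y0,x1,y1=box; m=f(cv2.cvtColor(im[y0:y1,x0:x1],cv2.COLOR_RGB2HSV).astype(int)).astype(np.uint8)
    c=max(cv2.findContours(m,0,cv2.CHAIN_APPROX_NONE)[0],key=cv2.contourArea)[:,0]+[x0,y0]
    c=c[(c[:,1]<y1-4)]
    P=np.array([onplane(i,u,v,z) for u,v in c])
    r=least_squares(lambda p:np.hypot(*(P-p).T)-.024,P.mean(0),loss='soft_l1',f_scale=.0005)
    r2=least_squares(lambda p:np.hypot(*(P-p[:2]).T)-p[2],[*P.mean(0),.024],loss='soft_l1',f_scale=.0005)
    return r.x,r2.x,np.sqrt(np.mean(r.fun**2))
E
python3 - <<'E'
from h import *
i=manip.camera_info('wrist'); s=manip.state(); print(s['ee_pos'])
im=cv2.imread('pics/w3.png')[:,:,::-1].copy()
z=s['ee_pos'][2]+.026
print(lidfit(im,i,RED,z,(195,190,320,256)))
E
```

```text
[0.42151482 0.34235358 0.11440007]
(array([0.42085739, 0.34642322]), array([0.42087935, 0.3470871 , 0.02341396]), np.float64(0.0005451314946674978))
```

Call:
move_arm(targets=[[[-1, 0.5, -2, 0, 0, 0, 0.4], [-3, 1.5, 0, 0, 0, 0, 0.4], [-3.6, 1.8, 0, 0, 0, 0, 0.4], [-3.6, 1.8, 0, 0, 0, 0, 0.4], [-3.6, 1.8, 0, 0, 0, 0, 0.4], [-3.6, 1.8, 0, 0, 0, 0, 0.4], [-3.6, 1.8, 0, 0, 0, 0, 0.4], [-3.6, 1.8, 0, 0, 0, 0, 0.4], [-3.6, 1.8, 0, 0, 0, 0, 0.4], [-2.5, 1.4, 1, 0, 0, 0, 0.4], [-1.2, 0.6, 2, 0, 0, 0, 0.4], [0, 0, 2, 0, 0, 0, 0.4], [0, 0, 1, 0, 0, 0, 0.4], [0, 0, 0, 0, 0, 0, 0.4], [0, 0, 0, 0, 0, 0, 0.4], [0, 0, 0, 0, 0, 0, 0.4], [0, 0, 0, 0, 0, 0, 0.4]]])

```text
time: 10.25
ee_pos: [0.5862, 0.0126, 0.0726]
tool_rot: [179.9, -0.0, 90.0]
force: [0.1, -0.6, -0.6]
finger_gap: 0.514
grasp_force: 12.0
```

```bash
python3 - <<'E'
from h import *
s=manip.state(); print(s['ee_pos'],s['tool_rot'],s['time'],s['grasp_force'])
z=s['ee_pos'][2]+.026
im,i=cam('wrist'); save(im,'w4'); print(lidfit(im,i,RED,z,(195,190,320,256)))
im,i=cam('scene'); save(im,'s4'); m=RED(cv2.cvtColor(im,cv2.COLOR_RGB2HSV).astype(int)).astype(np.uint8)
N,_,st,c=cv2.connectedComponentsWithStats(m)
for k in range(1,N):
    if st[k,4]>60:print(st[k],c[k],onplane(i,*c[k],z))
E
```

```text
[0.58619602 0.01264351 0.07259953] [ 1.79899106e+02 -5.98552913e-03  8.99990158e+01] 10.25 11.999710947275162
(array([0.58560458, 0.01681578]), array([0.58563284, 0.01748614, 0.02340129]), np.float64(0.0005716413253823466))
[  63    0   46   96 1426] [86.1002805  45.03927069] [ 0.35709618 -0.95644751]
[ 244    0   96  140 5417] [286.49436958  58.78032121] [ 0.01847657 -0.26560908]
[374   0  12  29 193] [380.02590674  11.50259067] [-0.54381841 -0.1297192 ]
[ 341   17   50   82 1319] [365.9757392   68.07278241] [-0.08235857 -0.00084222]
[324  88  56  33 972] [351.04012346 107.40843621] [0.15867498 0.05059958]
[280 168  11   9  80] [285.275 172.275] [0.51590867 0.02421618]
[266 184  11  14 109] [271.18348624 191.14678899] [0.5926225  0.02855416]
[160 230  42  23 468] [180.13247863 241.27777778] [ 0.83491952 -0.0619421 ]
```

View pics/s4.png

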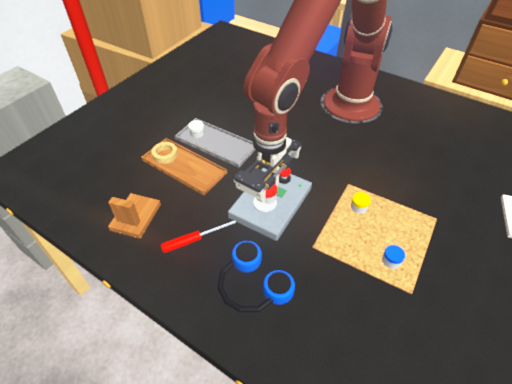

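The scene view shows the red tin held just above the pan. Wrist measurement: tin (0.586, 0.017), pan (0.589, 0.0115). I shift by that difference, then set it down.

Call:
move_arm(targets=[[[-0.5, 0.3, 0.5, 0, 0, 0, 0.4], [0, 0, 0.7, 0, 0, 0, 0.4], [0, 0, 0.4, 0, 0, 0, 0.4], [0, 0, 0.2, 0, 0, 0, 0.4], [0, 0, 0.2, 0, 0, 0, 0.4], [0, 0, 0, 0, 0, 0, 0.4], [0, 0, 0, 0, 0, 0, 0.4]]])

```text
time: 11.05
ee_pos: [0.5884, 0.0073, 0.0518]
tool_rot: [-180.0, -0.0, 90.0]
force: [-1.7, -0.1, 1.6]
finger_gap: 0.515
grasp_force: 12.0
```

Call:
move_arm(targets=[[[0, 0, 0, 0, 0, 0, 0.7], [0, 0, 0, 0, 0, 0, 0.7], [0, 0, 0, 0, 0, 0, 0.7], [0, 0, 0, 0, 0, 0, 0.7], [0, 0, -1, 0, 0, 0, 0.7], [0, 0, -3, 0, 0, 0, 0.7], [0, 0, -4, 0, 0, 0, 0.7], [0, 0, -4, 0, 0, 0, 0.6], [0, -2, -4, 0, 0, 0, 0], [0, -3, -3, 0, 0, 0, 0], [0, -4, 0, 0, 0, 0, 0], [0, 0, 0, 0, 0, 0, 0], [0, 0, 0, 0, 0, 0, 0], [0, 0, 0, 0, 0, 0, 0]]])

```text
time: 12.45
ee_pos: [0.4999, 0.0075, 0.2421]
tool_rot: [179.9, 0.0, 90.0]
force: [-0.7, 0.0, 0.4]
finger_gap: 0.147
grasp_force: 0.0
```

```bash
python3 - <<'E'
from h import *
s=manip.state(); print(s['ee_pos'],s['tool_rot'],s['time'])
im,i=cam('wrist'); save(im,'w5'); np.save('w5.npy',im)
print(lidfit(im,i,RED,.078,(285,100,380,230)))
hs=cv2.cvtColor(im,cv2.COLOR_RGB2HSV); big=cv2.resize(im[110:220,210:390],None,fx=4,fy=4); save(big,'w5c')
E
```

```text
[0.499875   0.00747514 0.24211091] [1.79893572e+02 5.73528632e-03 8.99733718e+01] 12.45
(array([0.58669308, 0.01029174]), array([0.58674506, 0.01025409, 0.02349518]), np.float64(0.000806059483867832))
```

View pics/w5c.png

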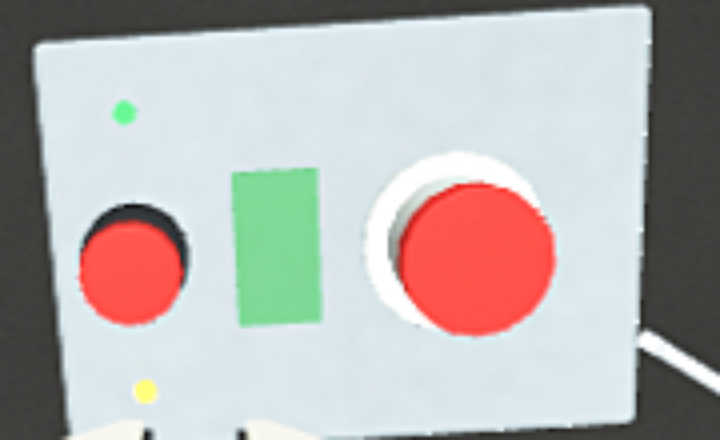

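The tin stands on the pan with the rim showing top and left. I check the pan arc in this same picture, plus the top view.

```bash
cat >> h.py <<'E'
def panfit(im,i,box,z=.042,R=.031):
    from scipy.optimize import least_squares
    x0,y0,x1,y1=box; m=WHI(cv2.cvtColor(im[y0:y1,x0:x1],cv2.COLOR_RGB2HSV).astype(int)).astype(np.uint8)
    c=max(cv2.findContours(m,0,cv2.CHAIN_APPROX_NONE)[0],key=cv2.contourArea)
    c=cv2.convexHull(c)[:,0]+[x0,y0]
    P=np.array([onplane(i,u,v,z) for u,v in c])
    r=least_squares(lambda p:np.hypot(*(P-p).T)-R,P.mean(0)+[.003,0],loss='cauchy',f_scale=.0003)
    return r.x,np.abs(r.fun).round(4)
E
python3 - <<'E'
from h import *
i=manip.camera_info('wrist'); im=np.load('w5.npy')
print(panfit(im,i,(290,135,365,205)))
im,i=cam('top'); np.save('top5.npy',im); e=ell(im,RED,(233,177,265,207)); print(e,onplane(i,e[0],e[1],.078)); print(onplane(i,248.4,191.54,.042))
E
```

```text
(array([0.61872961, 0.033455  ]), array([0.    , 0.0477, 0.0727, 0.0491]))
(244.50911903381348, 203.6857738494873, (7.22051477432251, 33.646549224853516)) [0.55203695 0.01635331]
[0.58719051 0.00656266]
```

```bash
python3 - <<'E'
from h import *
from scipy.optimize import least_squares
i=manip.camera_info('wrist')
c=np.array([(364,240),(375,200),(400,170),(430,155),(462,151),(500,160),(535,190),(380,295),(410,325)])/4.+[210,110]-.375
P=np.array([onplane(i,u,v,.042) for u,v in c])
r=least_squares(lambda p:np.hypot(*(P-p).T)-.031,[.588,.01]); print(r.x,r.fun.round(4))
E
```

```text
[0.5882634  0.00915839] [-0.0002  0.0002  0.0005  0.0002 -0.0001  0.      0.0006 -0.0003  0.0012]
```

Tin and pan agree within 2 mm, so I push the plunger.

Call:
move_arm(targets=[[[-0.1, -1, 2.4, 0, 0, 0, 0], [-0.1, -1, 2.4, 0, 0, 0, 0], [0, 0, 2.4, 0, 0, 0, 0], [0, 0, 2.4, 0, 0, 0, 0], [0, 0, 2.4, 0, 0, 0, 0], [0, 0, 2.4, 0, 0, 0, 0], [0, 0, 2.4, 0, 0, 0, 0], [0, 0, 0.8, 0, 0, 0, 0], [0, 0, 0.7, 0, 0, 0, 0], [0, 0, 0.6, 0, 0, 0, 0], [0, 0, 0.3, 0, 0, 0, 0], [0, 0, 0.2, 0, 0, 0, 0], [0, 0, 0, 0, 0, 0, 0], [0, 0, 0, 0, 0, 0, 0], [0, 0, 0, 0, 0, 0, 0], [0, 0, 0, 0, 0, 0, 0], [0, 0, 0, 0, 0, 0, 0]]])

```text
time: 14.25
ee_pos: [0.4781, 0.0053, 0.0502]
tool_rot: [-180.0, -0.1, 89.9]
force: [-6.1, 0.1, 21.0]
finger_gap: 0.003
grasp_force: 10.2
```

Call:
move_arm(targets=[[[0, 0, -1, 0, 0, 0, 0], [0, 0, -3, 0, 0, 0, 0], [0, 0, -4, 0, 0, 0, 0.4], [0, 3, -1, 0, 0, 0, 0.75], [0.3, 4, 0, 0, 0, 0, 0.75], [0, 3.8, 0, 0, 0, 0, 0.75], [0, 0, 0, 0, 0, 0, 0.75], [0, 0, 0, 0, 0, 0, 0.75], [0, 0, 0, 0, 0, 0, 0.75], [0, 0, 0, 0, 0, 0, 0.75]]])

```text
time: 15.25
ee_pos: [0.5855, 0.0081, 0.1378]
tool_rot: [-179.9, -0.0, 89.9]
force: [0.6, -0.1, 0.1]
finger_gap: 0.643
grasp_force: 0.0
```

Call:
move_arm(targets=[[[0, 0.2, 3, 0, 0, 0, 0.75], [0, 0, 3, 0, 0, 0, 0.75], [0, 0, 1.5, 0, 0, 0, 0.75], [0, 0, 1, 0, 0, 0, 0.75], [0, 0, 0, 0, 0, 0, 0.75], [0, 0, 0, 0, 0, 0, 0.4], [0, 0, 0, 0, 0, 0, 0.4], [0, 0, 0, 0, 0, 0, 0.4], [0, 0, 0, 0, 0, 0, 0.4], [0, 0, 0, 0, 0, 0, 0.4], [0, 0, -1, 0, 0, 0, 0.4], [0, 0, -2, 0, 0, 0, 0.4], [0, 0, -3, 0, 0, 0, 0.4], [0, 0, -3, 0, 0, 0, 0.4], [0, 0, 0, 0, 0, 0, 0.4]]])

```text
time: 16.75
ee_pos: [0.5916, 0.0078, 0.1471]
tool_rot: [179.5, 0.0, 89.9]
force: [1.6, 0.0, -1.2]
finger_gap: 0.511
grasp_force: 12.0
```

Call:
move_arm(targets=[[[-2.5, -2, 0, 0, 0, 0, 0.4], [-3.6, -3, 0, 0, 0, 0, 0.4], [-3.6, -3, 0, 0, 0, 0, 0.4], [-3.6, -3, 0, 0, 0, 0, 0.4], [-3.6, -2.6, 0, 0, 0, 0, 0.4], [-2.4, -1.6, 1, 0, 0, 0, 0.4], [0, 0, 3, 0, 0, 0, 0.4], [0, 0, 3, 0, 0, 0, 0.4], [0, 0, 0, 0, 0, 0, 0.4], [0, 0, 0, 0, 0, 0, 0.4], [0, 0, 0, 0, 0, 0, 0.4], [0, 0, 0, 0, 0, 0, 0.4]]])

```text
time: 17.95
ee_pos: [0.4374, -0.1848, 0.0738]
tool_rot: [179.9, 0.1, 90.0]
force: [0.0, -0.1, -1.2]
finger_gap: 0.513
grasp_force: 12.0
```

```bash
python3 - <<'E'
from h import *
s=manip.state(); print(s['ee_pos'],s['tool_rot'],s['time'],s['grasp_force'],s['finger_gap'])
im,i=cam('scene'); save(cv2.resize(im[60:260,90:330],None,fx=3,fy=3),'s6')
E
```

```text
[ 0.43740769 -0.18478477  0.07383399] [1.79865505e+02 5.44256668e-02 8.99914312e+01] 17.95 11.99970468878746 0.5133713546695454
```

View pics/s6.png

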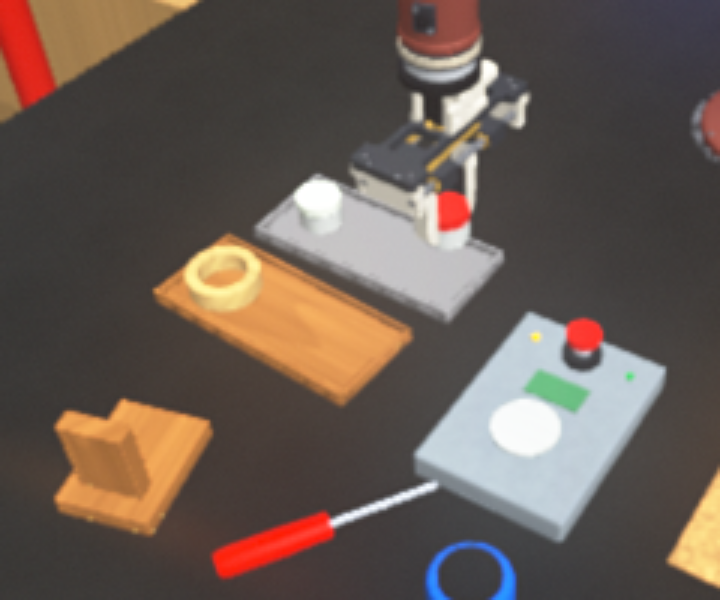

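The red tin is held over the grey tray's near end, with the white tin standing at the far end. I lower and release.

Call:
move_arm(targets=[[[0, 0, 2.5, 0, 0, 0, 0.4], [0, 0, 1.8, 0, 0, 0, 0.4], [0, 0, 0.8, 0, 0, 0, 0.4], [0, 0, 0.4, 0, 0, 0, 0.4], [0, 0, 0.2, 0, 0, 0, 0.4], [0, 0, 0, 0, 0, 0, 0.4], [0, 0, 0, 0, 0, 0, 0.4]]])

```text
time: 18.7
ee_pos: [0.437, -0.1849, 0.0165]
tool_rot: [179.9, 0.0, 90.0]
force: [-0.3, -0.2, 2.5]
finger_gap: 0.515
grasp_force: 12.0
```

Call:
move_arm(targets=[[[0, 0, 0, 0, 0, 0, 0.62], [0, 0, 0, 0, 0, 0, 0.62], [0, 0, 0, 0, 0, 0, 0.62], [0, 0, -1, 0, 0, 0, 0.62], [0, 0, -3, 0, 0, 0, 0.62], [0, 0, -4, 0, 0, 0, 0.62], [0, 0, -4, 0, 0, 0, 0.62], [3, 0, -4, 0, 0, 0, 0.9], [4, 0, -2.5, 0, 0, 0, 0.9], [4, 0, 0, 0, 0, 0, 0.9], [4, 0, 0, 0, 0, 0, 0.9], [4, 0, 0, 0, 0, 0, 0.9], [4, 0, 0, 0, 0, 0, 0.9], [4, 0, 0, 0, 0, 0, 0.9], [1.5, 0, 0, 0, 0, 0, 0.9], [0, 0, 0, 0, 0, 0, 0.9], [0, 0, 0, 0, 0, 0, 0.9], [0, 0, 0, 0, 0, 0, 0.9]]])

```text
time: 20.5
ee_pos: [0.4367, 0.0985, 0.2009]
tool_rot: [180.0, 0.0, 89.8]
force: [0.4, -0.7, -0.1]
finger_gap: 0.902
grasp_force: 0.0
```

```bash
cat >> h.py <<'E'
def find(im,i,f,z=.038,amin=60):
    m=f(cv2.cvtColor(im,cv2.COLOR_RGB2HSV).astype(int)).astype(np.uint8); N,_,st,c=cv2.connectedComponentsWithStats(m)
    for k in range(1,N):
        if st[k,4]>amin: print('  ',st[k],c[k].round(1),onplane(i,*c[k],z).round(4))
E
python3 - <<'E'
from h import *
s=manip.state(); print(s['ee_pos'],s['tool_rot'],s['time'])
im,i=cam('wrist'); np.save('w7.npy',im); save(im,'w7')
Y2=lambda h:(h[...,0]>25)&(h[...,0]<34)&(h[...,1]>140)&(h[...,2]>60)
print('y');find(im,i,Y2);print('b');find(im,i,BLU)
im,i=cam('top'); np.save('top7.npy',im);print('top y');find(im,i,Y2);print('b');find(im,i,BLU);print('r');find(im,i,RED,.041)
im,i=cam('scene');print('scene y');find(im,i,Y2);print('r');find(im,i,RED,.041);save(im,'s7')
E
```

```text
[0.43666732 0.09847732 0.20090436] [1.79993308e+02 4.46334570e-02 8.97760059e+01] 20.5
y
b
   [ 487   96   25   56 1042] [501.  125.1] [0.7223 0.1597]
   [ 453  177   59   57 1627] [476.2 201.5] [0.7117 0.0659]
top y
b
   [182 116  26  27 270] [195.8 130.6] [0.7583 0.1541]
   [220 125  26  27 260] [232.9 139.5] [0.7335 0.0502]
   [118 199  17  17 217] [125.6 207.2] [0.5435 0.3451]
r
   [278 104  25  34 327] [290.1 119.8] [ 0.789  -0.1098]
   [245 225  13  13 128] [250.7 231.4] [ 4.775e-01 -1.000e-04]
   [ 160  239   54  145 1915] [192.9 330.2] [0.2114 0.1557]
   [310 239  17  17 233] [318.1 246.8] [ 0.4354 -0.1851]
   [155 243  25  11  98] [165.6 247.1] [0.4344 0.2328]
scene y
   [353 192  18  16 218] [361.6 199.1] [0.4352 0.218 ]
r
   [  63    0   46   96 1426] [86.1 45. ] [ 0.2941 -1.0611]
   [332   0  45  20 394] [360.1   5.5] [-0.69   -0.2712]
   [384   0  10  17  62] [388.4   7.4] [-0.7444 -0.1514]
   [ 339   17   52   80 1163] [371.9  48.1] [-0.3369 -0.0679]
   [347  95  33  26 500] [363.9 109.9] [0.0684 0.0688]
   [232 138  15  13 158] [238.9 144.4] [ 0.4425 -0.1794]
   [279 166  12  11 114] [284.3 171.1] [ 0.4631 -0.0058]
   [160 230  42  23 469] [180.2 241.3] [ 0.8104 -0.0942]
```

View pics/s7.png

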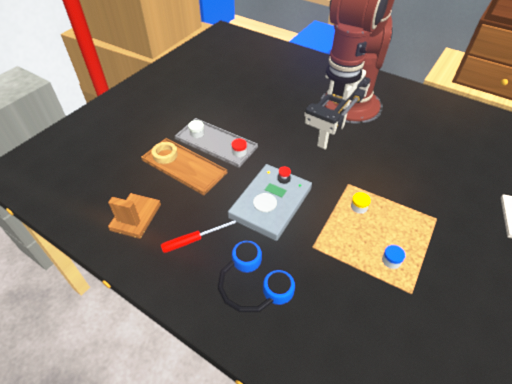

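Red stands in the grey tray at (239,146); yellow (361,199) and blue (394,254) are still in place. The yellow mask missed in the wrist view, so I probe it.

```bash
python3 - <<'E'
from h import *
im=np.load('w7.npy'); hsv=cv2.cvtColor(im,cv2.COLOR_RGB2HSV)
i=manip.camera_info('wrist')
m=((hsv[...,0]>25)&(hsv[...,0]<40)&(hsv[...,1]>90)&(hsv[...,2]>150)).astype(np.uint8)
N,_,st,c=cv2.connectedComponentsWithStats(m)
for k in range(1,N):
    if st[k,4]>100:print(st[k],c[k],onplane(i,*c[k],.038),hsv[int(c[k][1]),int(c[k][0])])
E
```

```text
[ 233   52   42   45 1494] [253.26907631  73.94511379] [0.43134801 0.21750003] [ 30 129 255]
```

Call:
move_arm(targets=[[[3.8, -0.4, 1, 0, 0, 0, 0.9], [4, 0, 1, 0, 0, 0, 0.9], [4, 0, 1, 0, 0, 0, 0.9], [0, 0, 3, 0, 0, 0, 0.9], [0, 0, 4, 0, 0, 0, 0.9], [0, 0, 4, 0, 0, 0, 0.9], [0, 0, 2.7, 0, 0, 0, 0.9], [0, 0, 1.2, 0, 0, 0, 0.9], [0, 0, 0.9, 0, 0, 0, 0.9], [0, 0, 0, 0, 0, 0, 0.9], [0, 0, 0, 0, 0, 0, 0.9]]])

```text
time: 21.75
ee_pos: [0.4337, 0.2185, 0.0136]
tool_rot: [179.9, -0.1, 89.9]
force: [-0.8, 0.2, 0.5]
finger_gap: 0.899
grasp_force: 0.0
```

Call:
move_arm(targets=[[[0, 0, 0, 0, 0, 0, 0.4], [0, 0, 0, 0, 0, 0, 0.4], [0, 0, 0, 0, 0, 0, 0.4], [0, 0, 0, 0, 0, 0, 0.4], [0, 0, 0, 0, 0, 0, 0.4], [0, 0, 0, 0, 0, 0, 0.4], [0, 0, 0, 0, 0, 0, 0.4], [0, 0, -1, 0, 0, 0, 0.4], [0, 0, -2, 0, 0, 0, 0.4], [0, 0, -3, 0, 0, 0, 0.4], [0, 0, -4, 0, 0, 0, 0.4], [0, 0, -2, 0, 0, 0, 0.4]]], squeeze=12)

```text
time: 22.95
ee_pos: [0.434, 0.2186, 0.1357]
tool_rot: [179.8, -0.1, 89.9]
force: [0.6, 0.9, -1.4]
finger_gap: 0.512
grasp_force: 12.0
```

Call:
move_arm(targets=[[[-2, 1.5, 0, 0, 0, 0, 0.4], [-3.6, 2.7, 0, 0, 0, 0, 0.4], [-3.6, 2.7, 0, 0, 0, 0, 0.4], [-3.6, 2.7, 0, 0, 0, 0, 0.4], [-3.6, 2.7, 0, 0, 0, 0, 0.4], [-2.8, 2, 1, 0, 0, 0, 0.4], [-1.6, 1.2, 2, 0, 0, 0, 0.4], [0, 0, 2, 0, 0, 0, 0.4], [0, 0, 1, 0, 0, 0, 0.4], [0, 0, 0, 0, 0, 0, 0.4], [0, 0, 0, 0, 0, 0, 0.4], [0, 0, 0, 0, 0, 0, 0.4]]])

```text
time: 24.15
ee_pos: [0.5883, 0.011, 0.0738]
tool_rot: [179.9, -0.0, 90.0]
force: [-0.2, -0.6, -1.1]
finger_gap: 0.516
grasp_force: 12.0
```

```bash
cat >> h.py <<'E'
YEW=lambda h:(h[...,0]>25)&(h[...,0]<40)&(h[...,1]>90)&(h[...,2]>150)
E
python3 - <<'E'
from h import *
s=manip.state(); print(s['ee_pos'],s['tool_rot'],s['time'])
im,i=cam('wrist'); print(lidfit(im,i,YEW,s['ee_pos'][2]+.026,(195,190,320,256)))
E
```

```text
[0.58826661 0.01096986 0.07383413] [ 1.79882370e+02 -1.33304835e-02  9.00261373e+01] 24.15
(array([0.58779324, 0.00859532]), array([0.58783861, 0.00997164, 0.02288763]), np.float64(0.0005703711029016979))
```

Call:
move_arm(targets=[[[0.3, 0.15, 0.5, 0, 0, 0, 0.4], [0, 0, 0.7, 0, 0, 0, 0.4], [0, 0, 0.4, 0, 0, 0, 0.4], [0, 0, 0.2, 0, 0, 0, 0.4], [0, 0, 0.2, 0, 0, 0, 0.4], [0, 0, 0, 0, 0, 0, 0.4], [0, 0, 0, 0, 0, 0, 0.4]]])

```text
time: 24.9
ee_pos: [0.589, 0.0131, 0.0529]
tool_rot: [-180.0, 0.0, 89.9]
force: [-0.9, 0.3, 0.6]
finger_gap: 0.513
grasp_force: 12.0
```

Call:
move_arm(targets=[[[0, 0, 0, 0, 0, 0, 0.7], [0, 0, 0, 0, 0, 0, 0.7], [0, 0, 0, 0, 0, 0, 0.7], [0, 0, 0, 0, 0, 0, 0.7], [0, 0, -1, 0, 0, 0, 0.7], [0, 0, -3, 0, 0, 0, 0.7], [0, 0, -4, 0, 0, 0, 0.7], [0, 0, -4, 0, 0, 0, 0.6], [-0.5, -2, -4, 0, 0, 0, 0], [0, -3, -3, 0, 0, 0, 0], [0, -4, 0, 0, 0, 0, 0], [0, 0, 0, 0, 0, 0, 0], [0, 0, 0, 0, 0, 0, 0], [0, 0, 0, 0, 0, 0, 0]]])

```text
time: 26.3
ee_pos: [0.5004, 0.0085, 0.2431]
tool_rot: [179.9, 0.0, 90.0]
force: [-0.5, 0.1, -0.2]
finger_gap: 0.145
grasp_force: 0.0
```

```bash
python3 - <<'E'
from h import *
s=manip.state(); print(s['ee_pos'],s['tool_rot'],s['time'])
im,i=cam('wrist'); np.save('w8.npy',im)
print(lidfit(im,i,YEW,.078,(295,100,380,230)))
save(cv2.resize(im[110:220,210:390],None,fx=4,fy=4),'w8c')
E
```

```text
[0.50037242 0.00845797 0.24309822] [1.79893843e+02 3.13900250e-03 8.99669995e+01] 26.3
(array([0.58784442, 0.0117567 ]), array([0.58788024, 0.01156359, 0.02315541]), np.float64(0.0010433851024485232))
```

View pics/w8c.png

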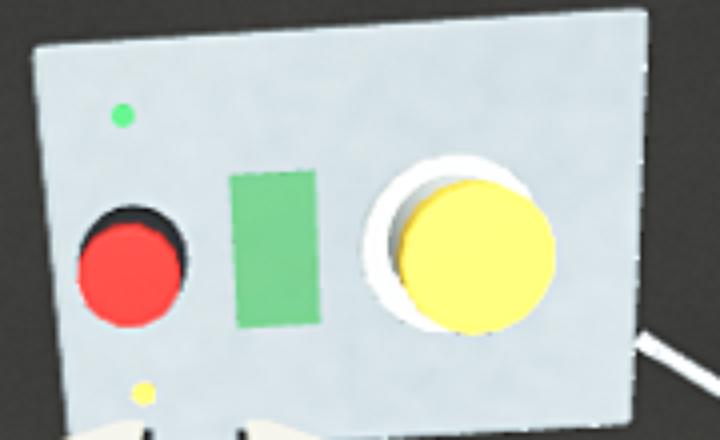

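Yellow stands on the pan about 2.5 mm off centre, within tolerance. I push the plunger.

Call:
move_arm(targets=[[[-0.2, -1, 2.4, 0, 0, 0, 0], [-0.1, -1.1, 2.4, 0, 0, 0, 0], [0, 0, 2.4, 0, 0, 0, 0], [0, 0, 2.4, 0, 0, 0, 0], [0, 0, 2.4, 0, 0, 0, 0], [0, 0, 2.4, 0, 0, 0, 0], [0, 0, 2.4, 0, 0, 0, 0], [0, 0, 0.9, 0, 0, 0, 0], [0, 0, 0.7, 0, 0, 0, 0], [0, 0, 0.6, 0, 0, 0, 0], [0, 0, 0.3, 0, 0, 0, 0], [0, 0, 0.2, 0, 0, 0, 0], [0, 0, 0, 0, 0, 0, 0], [0, 0, 0, 0, 0, 0, 0], [0, 0, 0, 0, 0, 0, 0], [0, 0, 0, 0, 0, 0, 0], [0, 0, 0, 0, 0, 0, 0]]])

```text
time: 28.05
ee_pos: [0.4779, 0.0053, 0.0502]
tool_rot: [-180.0, -0.1, 89.9]
force: [-6.2, 0.5, 20.4]
finger_gap: 0.003
grasp_force: 10.1
```

Call:
move_arm(targets=[[[0, 0, -1, 0, 0, 0, 0], [0, 0, -3, 0, 0, 0, 0], [0, 0, -4, 0, 0, 0, 0.4], [0, 3, -1, 0, 0, 0, 0.75], [0.5, 4, 0, 0, 0, 0, 0.75], [0, 3.9, 0, 0, 0, 0, 0.75], [0, 0, 0, 0, 0, 0, 0.75], [0, 0, 0, 0, 0, 0, 0.75], [0, 0, 0, 0, 0, 0, 0.75], [0, 0, 0, 0, 0, 0, 0.75]]])

```text
time: 29.05
ee_pos: [0.586, 0.0101, 0.1378]
tool_rot: [-179.9, -0.0, 89.9]
force: [0.0, -0.8, -0.3]
finger_gap: 0.642
grasp_force: 0.0
```

Call:
move_arm(targets=[[[0.1, 0.2, 3, 0, 0, 0, 0.75], [0, 0, 3, 0, 0, 0, 0.75], [0, 0, 1.5, 0, 0, 0, 0.75], [0, 0, 0.9, 0, 0, 0, 0.75], [0, 0, 0, 0, 0, 0, 0.75], [0, 0, 0, 0, 0, 0, 0.4], [0, 0, 0, 0, 0, 0, 0.4], [0, 0, 0, 0, 0, 0, 0.4], [0, 0, 0, 0, 0, 0, 0.4], [0, 0, 0, 0, 0, 0, 0.4], [0, 0, -1, 0, 0, 0, 0.4], [0, 0, -2, 0, 0, 0, 0.4], [0, 0, -3, 0, 0, 0, 0.4], [0, 0, -3, 0, 0, 0, 0.4], [0, 0, 0, 0, 0, 0, 0.4]]])

```text
time: 30.55
ee_pos: [0.5921, 0.0109, 0.148]
tool_rot: [179.5, -0.0, 89.9]
force: [0.1, -0.5, -1.5]
finger_gap: 0.513
grasp_force: 12.0
```

Call:
move_arm(targets=[[[-2.8, -1.8, 0, 0, 0, 0, 0.4], [-4, -2.4, 0, 0, 0, 0, 0.4], [-4, -2.4, 0, 0, 0, 0, 0.4], [-4, -2.4, 0, 0, 0, 0, 0.4], [-4, -2.4, 0, 0, 0, 0, 0.4], [-4, -2.4, 0, 0, 0, 0, 0.4], [-2.4, -1.4, 0, 0, 0, 0, 0.4], [0, 0, 2, 0, 0, 0, 0.4], [0, 0, 3, 0, 0, 0, 0.4], [0, 0, 2, 0, 0, 0, 0.4], [0, 0, 0, 0, 0, 0, 0.4], [0, 0, 0, 0, 0, 0, 0.4], [0, 0, 0, 0, 0, 0, 0.4]]])

```text
time: 31.85
ee_pos: [0.4375, -0.241, 0.0744]
tool_rot: [179.9, 0.1, 90.0]
force: [-0.2, -0.3, -1.3]
finger_gap: 0.518
grasp_force: 12.0
```

Call:
move_arm(targets=[[[0, 0, 2.5, 0, 0, 0, 0.4], [0, 0, 1.8, 0, 0, 0, 0.4], [0, 0, 0.8, 0, 0, 0, 0.4], [0, 0, 0.4, 0, 0, 0, 0.4], [0, 0, 0.25, 0, 0, 0, 0.4], [0, 0, 0, 0, 0, 0, 0.4], [0, 0, 0, 0, 0, 0, 0.4]]])

```text
time: 32.55
ee_pos: [0.4374, -0.241, 0.0173]
tool_rot: [179.9, 0.0, 90.0]
force: [-1.4, 0.3, 5.0]
finger_gap: 0.513
grasp_force: 12.0
```

Call:
move_arm(targets=[[[0, 0, 0, 0, 0, 0, 0.62], [0, 0, 0, 0, 0, 0, 0.62], [0, 0, 0, 0, 0, 0, 0.62], [0, 0, -1, 0, 0, 0, 0.62], [0, 0, -3, 0, 0, 0, 0.62], [0, 0, -4, 0, 0, 0, 0.62], [0, 0, -4, 0, 0, 0, 0.62], [3, 0.6, -3.8, 0, 0, 0, 0.9], [4.2, 0.8, -2.5, 0, 0, 0, 0.9], [4.4, 0.8, 0, 0, 0, 0, 0.9], [4.4, 0.8, 0, 0, 0, 0, 0.9], [4.4, 0.8, 0, 0, 0, 0, 0.9], [4.4, 0.8, 0, 0, 0, 0, 0.9], [4.4, 0.8, 0, 0, 0, 0, 0.9], [4.4, 0.8, 0, 0, 0, 0, 0.9], [4.4, 0.8, 0, 0, 0, 0, 0.9], [4.4, 0.8, 0, 0, 0, 0, 0.9], [4.4, 0.8, 0, 0, 0, 0, 0.9], [0, 0, 0, 0, 0, 0, 0.9], [0, 0, 0, 0, 0, 0, 0.9]]])

```text
time: 34.55
ee_pos: [0.5227, 0.2281, 0.1992]
tool_rot: [-180.0, 0.0, 90.1]
force: [-0.1, -1.2, -1.7]
finger_gap: 0.899
grasp_force: 0.0
```

```bash
python3 - <<'E'
from h import *
manip.read_camera('top');manip.read_camera('top')
s=manip.state(); print(s['ee_pos'],s['tool_rot'],s['time'])
im,i=cam('wrist'); find(im,i,BLU,.038,300)
im,i=cam('scene'); save(im,'s9'); find(im,i,BLU,.038,150)
E
```

```text
[0.52327824 0.22523441 0.19941038] [-1.79996646e+02  8.76472135e-02  8.98149236e+01] 34.65
   [ 257   45   42   46 1507] [277.4  67.2] [0.5448 0.3503]
   [ 408  192   67   41 1306] [433.2 209.9] [0.7447 0.1822]
   [200   0  35  24 746] [216.7  10.4] [-0.273  -0.8149]
   [ 290   20   51   37 1117] [319.2  37.6] [-0.303  -0.2895]
   [232 240  30  33 473] [246.9 259. ] [0.7589 0.0677]
   [385 246  20  18 281] [394.1 254.2] [0.5521 0.3504]
   [263 270  32  35 524] [278.5 289.4] [0.7834 0.1699]
```

View pics/s9.png

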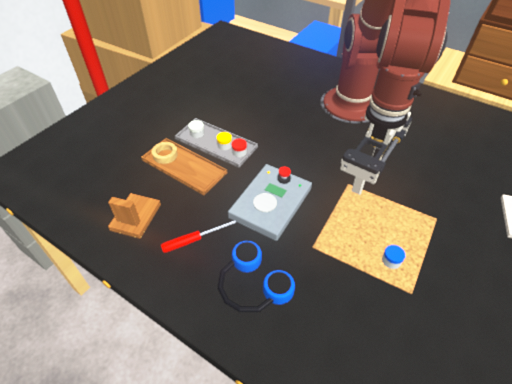

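Yellow (224,141) and red stand in the grey tray, and blue is unmoved at (394,254). I grasp it.

Call:
move_arm(targets=[[[4, 1.1, 1, 0, 0, 0, 0.9], [4.2, 1.2, 1, 0, 0, 0, 0.9], [4.2, 0, 1, 0, 0, 0, 0.9], [0, 0, 3, 0, 0, 0, 0.9], [0, 0, 4, 0, 0, 0, 0.9], [0, 0, 4, 0, 0, 0, 0.9], [0, 0, 2.6, 0, 0, 0, 0.9], [0, 0, 1.2, 0, 0, 0, 0.9], [0, 0, 0.8, 0, 0, 0, 0.9], [0, 0, 0, 0, 0, 0, 0.9], [0, 0, 0, 0, 0, 0, 0.9]]])

```text
time: 35.85
ee_pos: [0.5476, 0.3516, 0.0147]
tool_rot: [179.9, -0.1, 89.9]
force: [-0.3, 0.2, 0.5]
finger_gap: 0.899
grasp_force: 0.0
```

Call:
move_arm(targets=[[[0, 0, 0, 0, 0, 0, 0.4], [0, 0, 0, 0, 0, 0, 0.4], [0, 0, 0, 0, 0, 0, 0.4], [0, 0, 0, 0, 0, 0, 0.4], [0, 0, 0, 0, 0, 0, 0.4], [0, 0, 0, 0, 0, 0, 0.4], [0, 0, 0, 0, 0, 0, 0.4], [0, 0, -1, 0, 0, 0, 0.4], [0, 0, -2, 0, 0, 0, 0.4], [0, 0, -3, 0, 0, 0, 0.4], [0, 0, -4, 0, 0, 0, 0.4], [0, 0, -2, 0, 0, 0, 0.4]]], squeeze=12)

```text
time: 37.05
ee_pos: [0.5482, 0.3519, 0.1371]
tool_rot: [179.7, -0.2, 89.9]
force: [0.8, 0.6, -0.3]
finger_gap: 0.513
grasp_force: 12.0
```

Call:
move_arm(targets=[[[-2.4, 0.3, 0, 0, 0, 0, 0.4], [-4, 0.5, 0, 0, 0, 0, 0.4], [-4, 0.5, 0, 0, 0, 0, 0.4], [-4, 0.5, 0, 0, 0, 0, 0.4], [-4, 0.5, 0, 0, 0, 0, 0.4], [-4, 0.5, 0, 0, 0, 0, 0.4], [-4, 0.5, 0, 0, 0, 0, 0.4], [-4, 0.5, 0, 0, 0, 0, 0.4], [-2.5, 0.3, 1, 0, 0, 0, 0.4], [-1.2, 0, 2, 0, 0, 0, 0.4], [0, 0, 2, 0, 0, 0, 0.4], [0, 0, 1.2, 0, 0, 0, 0.4], [0, 0, 0, 0, 0, 0, 0.4], [0, 0, 0, 0, 0, 0, 0.4], [0, 0, 0, 0, 0, 0, 0.4], [0, 0, 0, 0, 0, 0, 0.4]]])

```text
time: 38.65
ee_pos: [0.5878, 0.0106, 0.0722]
tool_rot: [179.9, -0.0, 90.0]
force: [0.1, 0.0, -1.3]
finger_gap: 0.514
grasp_force: 12.0
```

```bash
python3 - <<'E'
from h import *
s=manip.state(); print(s['ee_pos'],s['tool_rot'],s['time'])
im,i=cam('wrist'); print(lidfit(im,i,BLU,s['ee_pos'][2]+.025,(195,190,320,256)))
E
```

```text
[0.58783964 0.01061093 0.07217035] [ 1.79886874e+02 -5.24687960e-03  8.99925173e+01] 38.65
(array([0.58724403, 0.01198412]), array([0.58728245, 0.01296731, 0.02317504]), np.float64(0.0006117031297619385))
```

Call:
move_arm(targets=[[[-0.2, 0.15, 0.4, 0, 0, 0, 0.4], [0, 0, 0.6, 0, 0, 0, 0.4], [0, 0, 0.4, 0, 0, 0, 0.4], [0, 0, 0.2, 0, 0, 0, 0.4], [0, 0, 0.2, 0, 0, 0, 0.4], [0, 0, 0, 0, 0, 0, 0.4], [0, 0, 0, 0, 0, 0, 0.4]]])

```text
time: 39.4
ee_pos: [0.5885, 0.0082, 0.0532]
tool_rot: [-180.0, 0.0, 90.0]
force: [-1.7, 0.7, -0.3]
finger_gap: 0.51
grasp_force: 12.0
```

Call:
move_arm(targets=[[[0, 0, 0.05, 0, 0, 0, 0.4], [0, 0, 0, 0, 0, 0, 0.7], [0, 0, 0, 0, 0, 0, 0.7], [0, 0, 0, 0, 0, 0, 0.7], [0, 0, 0, 0, 0, 0, 0.7], [0, 0, -1, 0, 0, 0, 0.7], [0, 0, -3, 0, 0, 0, 0.7], [0, 0, -4, 0, 0, 0, 0.7], [0, 0, -4, 0, 0, 0, 0.6], [0, -2, -4, 0, 0, 0, 0], [0, -3, -3, 0, 0, 0, 0], [0, -4, 0, 0, 0, 0, 0], [0, 0, 0, 0, 0, 0, 0], [0, 0, 0, 0, 0, 0, 0], [0, 0, 0, 0, 0, 0, 0]]])

```text
time: 40.9
ee_pos: [0.4999, 0.0084, 0.2431]
tool_rot: [179.9, 0.0, 90.0]
force: [-0.9, 0.5, 0.6]
finger_gap: 0.145
grasp_force: 0.0
```

```bash
python3 - <<'E'
from h import *
s=manip.state(); print(s['ee_pos'],s['tool_rot'],s['time'])
im,i=cam('wrist'); np.save('w10.npy',im)
print(lidfit(im,i,BLU,.078,(295,100,380,230)))
save(cv2.resize(im[110:220,210:390],None,fx=4,fy=4),'w10c')
E
```

```text
[0.49990305 0.00842497 0.24311638] [1.79889515e+02 3.21477566e-03 8.99627854e+01] 40.9
(array([0.58692154, 0.00833323]), array([0.58695806, 0.00837433, 0.02332588]), np.float64(0.0008998650701844895))
```

View pics/w10c.png

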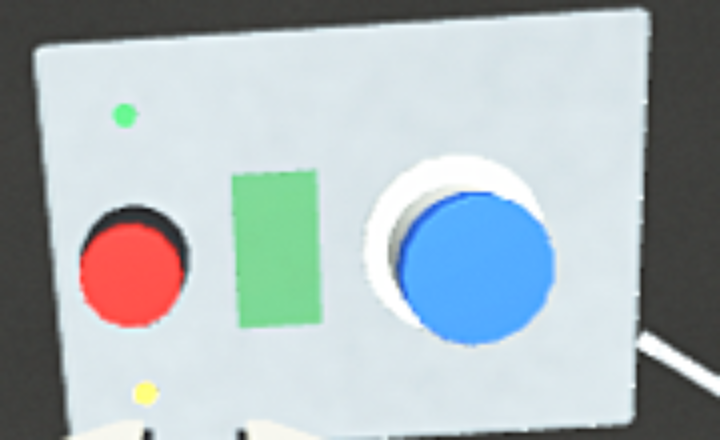

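Blue is (−1.5, −1 to −3) mm from the pan centre, within tolerance. I push the plunger.

Call:
move_arm(targets=[[[-0.2, -1, 2.4, 0, 0, 0, 0], [-0.1, -1.1, 2.4, 0, 0, 0, 0], [0, 0, 2.4, 0, 0, 0, 0], [0, 0, 2.4, 0, 0, 0, 0], [0, 0, 2.4, 0, 0, 0, 0], [0, 0, 2.4, 0, 0, 0, 0], [0, 0, 2.4, 0, 0, 0, 0], [0, 0, 0.9, 0, 0, 0, 0], [0, 0, 0.7, 0, 0, 0, 0], [0, 0, 0.6, 0, 0, 0, 0], [0, 0, 0.3, 0, 0, 0, 0], [0, 0, 0.2, 0, 0, 0, 0], [0, 0, 0, 0, 0, 0, 0], [0, 0, 0, 0, 0, 0, 0], [0, 0, 0, 0, 0, 0, 0], [0, 0, 0, 0, 0, 0, 0], [0, 0, 0, 0, 0, 0, 0]]])

```text
time: 42.65
ee_pos: [0.4774, 0.0053, 0.0502]
tool_rot: [-180.0, -0.1, 89.9]
force: [-5.6, 0.1, 19.7]
finger_gap: 0.007
grasp_force: 10.1
```

Call:
move_arm(targets=[[[0, 0, -1, 0, 0, 0, 0], [0, 0, -3, 0, 0, 0, 0], [0, 0, -4, 0, 0, 0, 0.4], [0, 3, -1, 0, 0, 0, 0.75], [0.3, 4, 0, 0, 0, 0, 0.75], [0, 3.9, 0, 0, 0, 0, 0.75], [0, 0, 0, 0, 0, 0, 0.75], [0, 0, 0, 0, 0, 0, 0.75], [0, 0, 0, 0, 0, 0, 0.75], [0, 0, 0, 0, 0, 0, 0.75]]])

```text
time: 43.65
ee_pos: [0.5854, 0.0082, 0.1378]
tool_rot: [-179.9, -0.0, 89.9]
force: [-0.5, -0.2, 0.5]
finger_gap: 0.645
grasp_force: 0.0
```

Call:
move_arm(targets=[[[0, 0.2, 3, 0, 0, 0, 0.75], [0, 0, 3, 0, 0, 0, 0.75], [0, 0, 1.5, 0, 0, 0, 0.75], [0, 0, 0.9, 0, 0, 0, 0.75], [0, 0, 0, 0, 0, 0, 0.75], [0, 0, 0, 0, 0, 0, 0.4], [0, 0, 0, 0, 0, 0, 0.4], [0, 0, 0, 0, 0, 0, 0.4], [0, 0, 0, 0, 0, 0, 0.4], [0, 0, 0, 0, 0, 0, 0.4], [0, 0, -1, 0, 0, 0, 0.4], [0, 0, -2, 0, 0, 0, 0.4], [0, 0, -3, 0, 0, 0, 0.4], [0, 0, -3, 0, 0, 0, 0.4], [0, 0, 0, 0, 0, 0, 0.4]]])

```text
time: 45.15
ee_pos: [0.5917, 0.008, 0.148]
tool_rot: [179.5, -0.0, 89.9]
force: [-0.0, 0.0, -1.2]
finger_gap: 0.516
grasp_force: 12.0
```

```bash
python3 - <<'E'
from h import *
s=manip.state(); print(s['ee_pos'],s['time'])
im,i=cam('top')
for n,f in (('r',RED),('y',YEW),('w',WHI)):
    print(n)
    m=im.copy(); m[:225]=0; m[265:]=0; m[:,:300]=0
    find(m,i,f,.041)
E
```

```text
[0.59165522 0.00801088 0.14803835] 45.15
r
   [310 239  17  17 233] [318.1 246.8] [ 0.4354 -0.1851]
y
   [331 239  17  17 233] [339.  246.8] [ 0.4354 -0.2428]
w
   [371 237  18  17 242] [379.1 245.1] [ 0.44   -0.3533]
```

Call:
move_arm(targets=[[[-2.5, -1.5, 0, 0, 0, 0, 0.4], [-4, -2, 0, 0, 0, 0, 0.4], [-4, -2, 0, 0, 0, 0, 0.4], [-4, -2, 0, 0, 0, 0, 0.4], [-4, -2, 0, 0, 0, 0, 0.4], [-4, -2, 0, 0, 0, 0, 0.4], [-4, -2, 0, 0, 0, 0, 0.4], [-2.6, -1.1, 0, 0, 0, 0, 0.4], [-1.4, -0.5, 2, 0, 0, 0, 0.4], [0, 0, 3, 0, 0, 0, 0.4], [0, 0, 1.5, 0, 0, 0, 0.4], [0, 0, 0, 0, 0, 0, 0.4], [0, 0, 0, 0, 0, 0, 0.4], [0, 0, 0, 0, 0, 0, 0.4], [0, 0, 0, 0, 0, 0, 0.4]]])

```text
time: 46.7
ee_pos: [0.438, -0.2968, 0.0795]
tool_rot: [179.9, 0.1, 90.0]
force: [0.1, 0.5, -2.4]
finger_gap: 0.514
grasp_force: 12.0
```

Call:
move_arm(targets=[[[0, 0, 2.5, 0, 0, 0, 0.4], [0, 0, 2.1, 0, 0, 0, 0.4], [0, 0, 0.8, 0, 0, 0, 0.4], [0, 0, 0.5, 0, 0, 0, 0.4], [0, 0, 0.25, 0, 0, 0, 0.4], [0, 0, 0, 0, 0, 0, 0.4], [0, 0, 0, 0, 0, 0, 0.4]]])

```text
time: 47.4
ee_pos: [0.4379, -0.297, 0.0179]
tool_rot: [179.9, 0.1, 90.0]
force: [0.1, -0.2, -1.0]
finger_gap: 0.513
grasp_force: 12.0
```

Call:
move_arm(targets=[[[0, 0, 0.1, 0, 0, 0, 0.4], [0, 0, 0.1, 0, 0, 0, 0.4], [0, 0, 0, 0, 0, 0, 0.4], [0, 0, 0, 0, 0, 0, 0.4]]])

```text
time: 47.8
ee_pos: [0.4379, -0.297, 0.0174]
tool_rot: [179.9, 0.1, 90.0]
force: [-1.7, 2.0, 12.3]
finger_gap: 0.513
grasp_force: 12.0
```

Contact confirmed. I release, retreat and check.

Call:
move_arm(targets=[[[0, 0, -0.15, 0, 0, 0, 0.4], [0, 0, 0, 0, 0, 0, 0.62], [0, 0, 0, 0, 0, 0, 0.62], [0, 0, 0, 0, 0, 0, 0.62], [0, 0, -1, 0, 0, 0, 0.62], [0, 0, -3, 0, 0, 0, 0.62], [0, 0, -4, 0, 0, 0, 0.62], [0, 0, -4, 0, 0, 0, 0.62], [0, 0, -4, 0, 0, 0, 0.62], [4, 0, -2, 0, 0, 0, 0.62], [4, 0, 0, 0, 0, 0, 0.62], [4, 0, 0, 0, 0, 0, 0.62], [4, 0, 0, 0, 0, 0, 0.62], [4, 0, 0, 0, 0, 0, 0.62], [4, 0, 0, 0, 0, 0, 0.62], [4, 0, 0, 0, 0, 0, 0.62], [4, 0, 0, 0, 0, 0, 0.62], [4, 0, 0, 0, 0, 0, 0.62], [0, 0, 0, 0, 0, 0, 0.62], [0, 0, 0, 0, 0, 0, 0.62]]])

```text
time: 49.8
ee_pos: [0.4374, 0.0639, 0.197]
tool_rot: [180.0, 0.0, 90.1]
force: [0.2, -0.1, 0.4]
finger_gap: 0.623
grasp_force: 0.0
```

```bash
python3 - <<'E'
from h import *
s=manip.state(); print(s['ee_pos'],s['time'],s['dq'].round(1))
im,i=cam('top'); im[:225]=0; im[265:]=0; im[:,:300]=0
for n,f in (('r',RED),('y',YEW),('b',BLU),('w',WHI)): print(n); find(im,i,f,.041)
im,i=cam('scene'); save(cv2.resize(im[60:280,90:330],None,fx=2.7,fy=2.7),'s11')
E
```

```text
[0.43744785 0.0638905  0.19701229] 49.8 [ 2.3 -0.1  2.1  0.4  0.3 -0.1  0.1]
r
   [310 239  17  17 233] [318.1 246.8] [ 0.4354 -0.1851]
y
   [331 239  17  17 233] [339.  246.8] [ 0.4354 -0.2428]
b
   [351 238  17  17 225] [359.2 246.4] [ 0.4366 -0.2984]
w
   [371 237  18  17 244] [379.1 245.1] [ 0.4402 -0.3534]
```

View pics/s11.png

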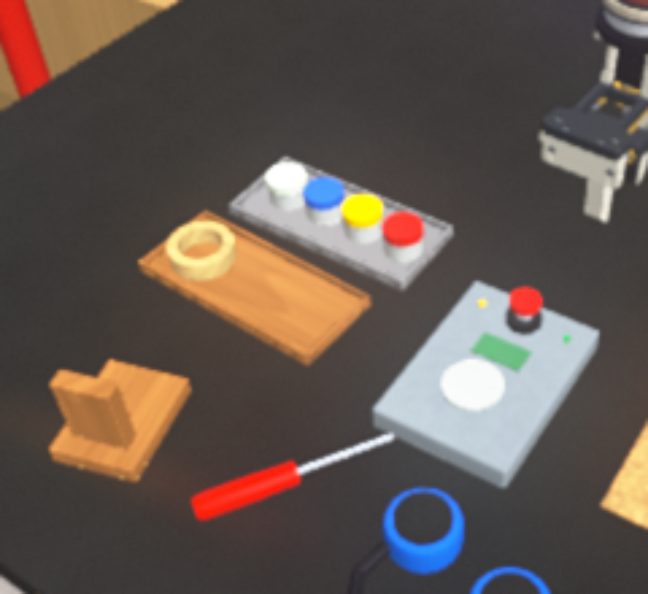

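All four tins stand evenly spaced in the grey tray, and the plunger is up. The top view puts red at tray y ≈ +0.09, inside the ±0.1 limit. I hand in.

```bash
python3 -c "
from rig import manip
print(manip.hand_in())"
```

```text
the job is handed in; nothing more can be done
None
```

I zeroed the scale, weighed and logged red, yellow and blue (no green tin was there), stood all three in the grey tray beside the white-lidded tin, and handed the job in; no verdict was returned.

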